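# Seat a three-ball stage top on its kinematic base

### The arm

A 6-joint arm with a two-finger parallel gripper is mounted at the origin on a cart in front of the work surface, level with it; the furniture and walls round the work are solid. World frame = base frame: x ahead of the robot, y to its left, z up, the work surface at z = 0. Lengths are in m, angles in rad, forces in N, time in s.
With the tool pointing down it reaches from about 0.3 to 0.75 m from the base axis. Payload 8.5 kg.
Tool frame: the origin (TCP) lies midway between the tips of the shut fingers; the grasp point (between the pads) lies 19 mm behind it; z points along the fingers, y is the direction in which the jaws open and shut (so a half turn about z gives the same grasp; the last joint's range is limited). The gripper opens to 88 mm and grips with 3 to 60 N. Pads are 18 mm wide; open, the fingers measure 123 mm over their backs; the gripper's body (75 mm by 187 mm) begins 45 mm behind the grasp point.
Start: joints at [0.991, 0.381, 1.297, -0, 1.464, -0.215], TCP at [0.196, 0.514, 0.239] pointing down, gripper open.
Joint ranges: [-3.11, 3.11], [-0.89, 2.33], [0.22, 2.48], [-1.42, 4.56], [0.17, 2.85], [-2.88, 2.88]. Speed limits (rad/s): [2.39, 2.39, 3.14, 3.14, 3.14, 3.14].

### API

Orientations are given as a unit quaternion [x, y, z, w].
In Python, from plant import manip gives the robot as it stands.
- The arm moves only by the tool jog_arm, never from a script. Its argument "commands" is one flat list of numbers, 7 for each row, row after row: the turn, a rotation vector about the world's x, y, z in units of 6 degrees (1.0 is 6 degrees), then the shift along the world's x, y, z in units of 40 mm (1.0 is 40 mm), then the finger opening in mm, from 0 to 88.1. In form: [wx, wy, wz, x, y, z, claw, wx, wy, wz, x, y, z, claw, ...]. A call has 1 to 12 rows; each row is the pose to reach, as a shift and turn from the pose commanded when the call began; what a row does not reach only later rows make up. A row lasts 1/12 s, in which the tool goes at most 41.7 mm and 7.16 degrees, less where a joint would pass 70% of its speed; a pose out of reach is approached as far as the arm can. A call with a gripper value outside its range is refused whole. The fingers move at their own pace and stop on an object; "force" is the grip in N (left out, the last holds). Time passes only in rows, so rows that repeat a pose let the fingers close. It gives the time, the measured TCP pose, the force and the opening at its end, in the units of the state.
- manip.get_obs(): the state, without advancing time (a new reading comes with each control period).
- manip.read_camera(name): name is "scene" or "top" or "wrist"; returns a dict with "image" (420x560x3 uint8, red, green, blue), "depth" (420x560 float32, m along the optical axis (not along the pixel's ray), 0 where there is no reading), "fx", "fy", "cx", "cy" (pixels), "T" (4x4, takes a point from camera to world coordinates); the wrist camera has in their place "hand_eye" (4x4, takes a point from camera to tool coordinates, whose origin is the TCP and whose axes are the flange's). Camera axes: x right, y down, z forward; pixel columns grow to the right and rows downward; lengths in m; the calibration is good to about 2 mm. A picture is of the moment at which its call begins: read the wrist's pose just before it.
- manip.job_done(): hands the job in, once; it reports no verdict.
The state is a dict: "time_s": time; "joints": joint angles; "qd": joint speeds; "joint_torque": joint torques, N m; "eef_pos": TCP position; "eef_rot": TCP orientation; "contact_force": force on the tool from outside, world axes, zero at the start; "ft_torque": the same for the moment, N m; "gripper_width": opening from 0.0 (shut) to 1.0 (fully open).
Only numpy, scipy, OpenCV 4.12 (cv2) and the standard library are available. Lean on these libraries where they do the work, as an engineer would, in place of code of your own. Each camera call takes 0.05 s, during which the arm holds its last target. There are 200 camera calls.

### The job

Pick the stage top up by its grip bar and set it on the kinematic base, its grip bar parallel to the base's x axis, so that its three ball feet settle fully home in the cone, the groove and the sunk flat. The seat plate has been trimmed sideways by an unknown amount, so feel for the seats by sliding the feet lightly over it; once they are home, press the stage top down with about 10 N for a moment, then let go and leave it. Never let it bear on the base with more than 25 N, and leave the things standing round about where they are.

Things in the scene. Friction and masses are not known exactly. Their poses are not given: they have to be found in the camera images.
- stage: Stage top, 0.36 to 0.54 kg, standing level on the worktop: aluminium plate 82 x 94 x 8 mm on three steel ball feet 12 mm in diameter, black grip bar on top. Origin: level with the feet's lowest points, midway between the two feet of the two-foot side; z up, x to the single foot. Plate: x -20..62, y -47..47, z 16..24 mm; ball centres (0,-35,6), (0,35,6), (50,0,6).
- grip_bar (a point): Middle of the top face of the stage top's upright grip bar, at (18,0,62) mm of the stage top. The bar is 16 mm thick (along y), 52 mm long (along x) and stands 38 mm above the plate.
- foot_cone (a point): Centre of the stage top's ball foot at (0,-35,6) mm, which belongs in the cone.
- foot_groove (a point): Centre of the ball foot at (0,35,6) mm, which belongs in the groove.
- foot_flat (a point): Centre of the ball foot at (50,0,6) mm, which belongs on the sunk flat.
- base: Kinematic base, frame fixed to the worktop; origin on the worktop, axes as the seated stage top's. It carries an aluminium seat plate 100 (x -30..70) x 164 (y, about t) x 16 mm, top face 36 mm above the origin, set at an unmeasured shift t of -18 to +18 mm along y, new each time; it does not yield in the job. Home, the stage top's origin is at x 0, y t, height 32.6 mm; feet atop the plate: 36 mm.
- cone_mid (a point): Fixed point on the base frame at (0,-35,36) mm, where the cone seat's mouth is if the shift t is 0; the real cone lies t further along y. Mouth 11 mm in diameter, flank 35 degrees from the vertical; a ball home in it hangs 3.4 mm below its level on the plate's top face.
- groove_mid (a point): Fixed point on the base frame at (0,35,36) mm, middle of the V groove if the shift t is 0; really t further along y. The groove runs along y, 36 mm long, 11 mm wide, flanks 35 degrees from the vertical; a ball home in it hangs 3.4 mm lower than on the top face.
- flat_mid (a point): Fixed point on the base frame at (50,0,36) mm, middle of the sunk flat's rectangular pocket if the shift t is 0; really t further along y. Pocket 24 mm (x) by 30 mm (y), its floor 3.4 mm below the plate's top face.
- petri: Closed petri dish, 91 mm across, 15 mm high, a bystander; origin under its centre.
- timer: Square white bench timer, 62 x 62 x 18 mm, a bystander; origin under its centre.
- tape: Roll of green tape lying flat, 71 mm across, 19 mm high, a bystander; origin under its centre.
- gel_imager: Bench imager, an obstacle behind the work that never moves: origin on the worktop under its middle, x away from the robot. Its control panel spans x -203..-158, y -175..175 mm, 109 mm high; behind it a white tower (x -169..76, y -20..148 mm) 455 mm high.
Things that resemble listed ones, but are neither listed nor needed, are in the scene too. Leave any orange look-alike of the stage alone.

How it is judged:
On the way, in this order (a step that is already met when the one before it is completed fails the run):
1. the stage top is lifted off the worktop (height (world z) of stage above 0.02 m), for 0.1 s.
2. with all three feet home the stage top is pressed onto the base with at least 8 N (its own weight counted) (z of each of foot_cone, foot_groove, foot_flat in the frame of base below 0.0396 m and horizontal distance between stage and base below 0.023 m and contact force between stage and base above 8 N), for 0.2 s.
At the end, for the whole second after the job is handed in: The stage top rests released and still on the base, level within 0.02 rad, every foot centre 36.5 to 39.6 mm above the base origin (38.6 when home, 42 on the plate's top face), within 23 mm of the base in plan, x axes within 0.05 rad (z of foot_cone in the frame of base between 0.0365 and 0.0396 m and z of foot_groove in the frame of base between 0.0365 and 0.0396 m and z of foot_flat in the frame of base between 0.0365 and 0.0396 m and horizontal distance between stage and base below 0.023 m and angle between the x axis of stage and the x axis of base, either way round below 0.05 rad and angle between stage's own z axis and vertical below 0.02 rad and linear speed of stage below 0.01 m/s); the robot touches nothing.
It fails at once if the stage top bears on the base with more than 25 N (contact force between stage and base above 25 N).
It fails at once if the stage top is tipped by more than 0.5 rad (angle between stage's own z axis and vertical above 0.5 rad).
It fails at once if the petri dish is moved by more than 20 mm (distance of petri from where it was at the start of the episode above 0.02 m).
It fails at once if the timer is moved by more than 20 mm (distance of timer from where it was at the start of the episode above 0.02 m).
It fails at once if the tape roll is moved by more than 20 mm (distance of tape from where it was at the start of the episode above 0.02 m).
It also fails if it takes over 64 s, if anything falls off the work surface, if the arm or the gripper's body presses on something with over 40 N, if the wrist force passes 120 N, or if a joint passes its speed limit or range.

## Working session

There is one attempt and no reset: what is moved stays moved. The work goes in short steps, Python scripts to look and compute and a tool call to move; the robot and the scene stay as the last step left them, time stands still between calls to the robot, and variables do not carry over. Pictures are saved under pics/ and viewed, about 8 in all and at most 12, crops included, and the job is handed in when it is done.

Besides the shell and the picture viewer there is one more tool, called as name(argument=value, ...) on one line, values as JSON. jog_arm: Moves the arm, as the interface text tells. Its arguments: {"type":"object","properties":{"commands":{"type":"array"},"force":{"type":"number"}},"required":["commands"]}

```bash
mkdir -p pics; cat > h.py <<'E'
import numpy as np, cv2
from plant import manip
def shot(n,save=None):
    o=manip.get_obs(); d=manip.read_camera(n); d['obs']=o
    if save: cv2.imwrite('pics/'+save+'.png',cv2.cvtColor(d['image'],cv2.COLOR_RGB2BGR))
    return d
def cloud(d,T=None):
    T=d['T'] if T is None else T
    v,u=np.mgrid[:420,:560]; z=d['depth']
    P=np.stack([(u-d['cx'])/d['fx']*z,(v-d['cy'])/d['fy']*z,z],-1)
    return P@T[:3,:3].T+T[:3,3]
E
python3 - <<'E'
from h import *
o=manip.get_obs();print(o)
a=shot('scene','s1');b=shot('top','t1')
np.savez('c1.npz',ts=a['T'],ps=cloud(a),pt=cloud(b),ds=a['depth'],dt=b['depth'],im=a['image'],it=b['image'])
for d in(a,b):print(d['fx'],d['cx'],d['cy'],d['T'].round(3))
E
```

```text
{'time_s': 0.0, 'joints': array([ 9.90697127e-01,  3.81226483e-01,  1.29826410e+00,  3.42031861e-06,
        1.46360907e+00, -2.15292029e-01]), 'qd': array([ 1.61392674e-06, -2.36900453e-04,  1.39064811e-03, -4.69555627e-04,
        4.84004205e-04, -2.82454676e-04]), 'joint_torque': array([ 5.11896360e-04, -4.37933171e+01, -2.24555343e+01,  7.13623362e-02,
        3.52226780e-02, -1.19110882e-04]), 'eef_pos': array([0.19606154, 0.51356468, 0.23812028]), 'eef_rot': array([ 1.81393936e-01,  9.83410226e-01, -6.94034351e-04, -2.93393770e-04]), 'contact_force': array([-0.01075483,  0.69097147,  0.11334459]), 'ft_torque': array([-0.0105819 ,  0.03359507,  0.00038671]), 'gripper_width': 1.0034475985468572}
409.8313476120832 282.0585245471143 214.95486545686927 [[ 0.59  -0.628  0.507  0.024]
 [-0.808 -0.453  0.378 -0.302]
 [-0.008 -0.632 -0.775  0.909]
 [ 0.     0.     0.     1.   ]]
505.4914690395439 279.7613101202173 216.43502617496148 [[ 0.022 -0.984  0.175  0.292]
 [-1.    -0.025 -0.01   0.116]
 [ 0.015 -0.174 -0.985  1.457]
 [ 0.     0.     0.     1.   ]]
```

View pics/s1.png

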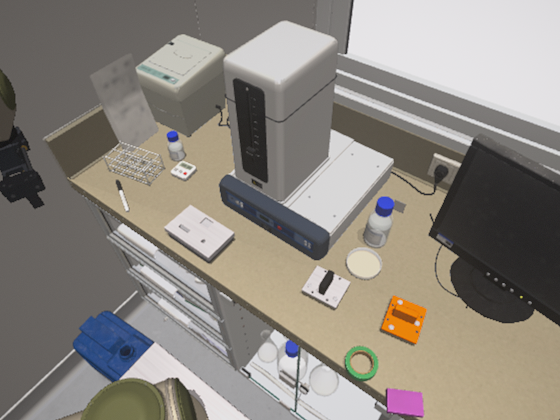

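View pics/t1.png

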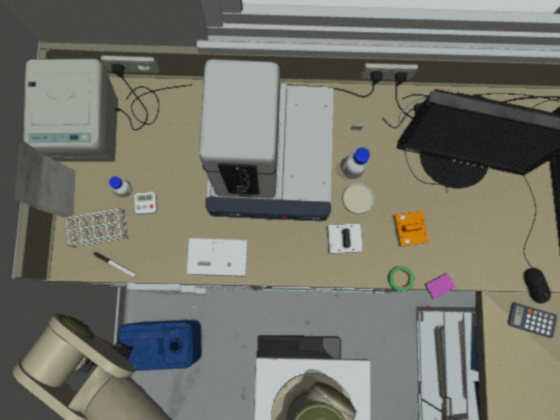

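The scene shows the stage top, an aluminium plate with a black bar, at (325,287), or (345,238) in the top view. The orange look-alike is at (404,319), or (411,228) in the top view. The base plate is at (200,232), or (217,257) in the top view. The only other candidates are the petri dish (358,198), the timer (145,203) and the tape (401,279), all top-view pixels. I choose the aluminium one with the black bar and will check it in a close crop.

```bash
python3 - <<'E'
from h import *
c=np.load('c1.npz')
s=cv2.imread('pics/s1.png');t=cv2.imread('pics/t1.png')
R=lambda im,u,v,w,h:cv2.resize(im[v:v+h,u:u+w],(400,300),interpolation=cv2.INTER_CUBIC)
cv2.imwrite('pics/crop1.png',np.vstack([np.hstack([R(s,285,252,80,60),R(t,310,212,72,54)]),np.hstack([R(s,160,200,80,60),R(t,180,228,76,57)])]))
def rect(P,m,n):
    q=P[m][:,:2].astype(np.float32)*1000
    r=cv2.minAreaRect(q); print(n,len(q),np.round(r[0],1),np.round(r[1],1),round(r[2],1),P[m][:,2].mean().round(4))
for k in('pt','ps'):
    P=c[k];x,y,z=P[...,0],P[...,1],P[...,2]
    near=lambda u,v,r:(np.hypot(x-u,y-v)<r)
    i=(257,217) if k=='pt' else (232,200); b=P[i]
    j=(238,333) if k=='pt' else (287,315); st=P[j]
    print(k,b,st)
    rect(P,near(b[0],b[1],.14)&(abs(z-.036)<.006),'base')
    rect(P,near(st[0],st[1],.10)&(abs(z-.022)<.007),'stage')
    rect(P,near(st[0],st[1],.10)&(abs(z-.061)<.006),'bar')
for n,(v,u) in dict(imagertop=(150,240),panel=(210,270),petri=(198,358),tape=(270,396),bott=(163,355)).items(): print(n,c['pt'][v,u].round(3))
E
```

```text
pt [0.42381057 0.27401054 0.04175736] [ 0.48706374 -0.05240534  0.02918857]
base 1943 [459.5 276. ] [164.6 168.1] 89.6 0.0367
stage 733 [497.5 -58.2] [127.4 155. ] 15.6 0.0241
bar 118 [514.8 -40.8] [148.1  43.8] 56.9 0.0616
ps [0.42001824 0.2652368  0.03808095] [ 0.46640449 -0.07008726  0.02702766]
base 1990 [459.  274.2] [168.8 170.6] 89.1 0.0374
stage 979 [503.8 -70.2] [118.1 128.3] 5.0 0.0252
bar 193 [511.4 -61.2] [122.8  44.2] 48.0 0.0618
imagertop [0.607 0.19  0.456]
panel [0.549 0.129 0.105]
petri [ 0.609 -0.127  0.013]
tape [ 0.401 -0.233  0.02 ]
bott [ 0.685 -0.102  0.115]
```

View pics/crop1.png

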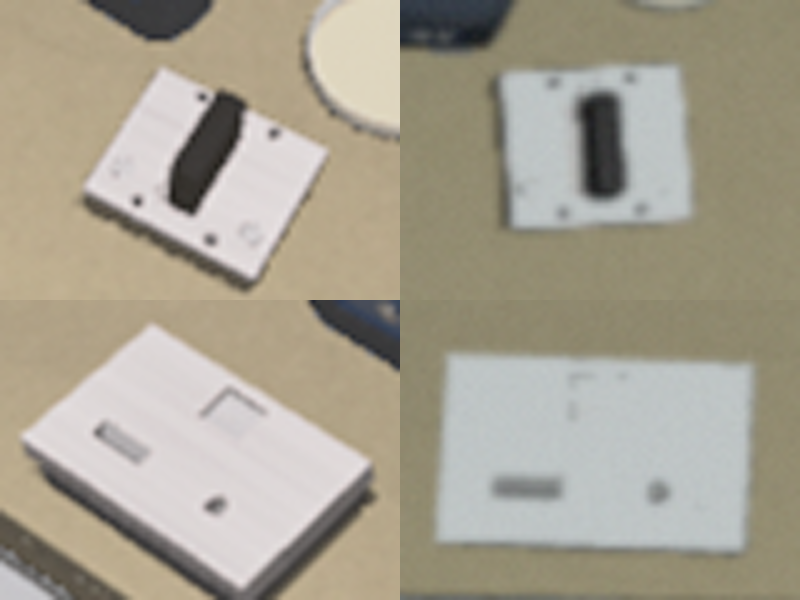

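The crop confirms the choice. The stage top's far foot faces +x world, with two foot marks on the near side. The base shows the groove on the left (+y), the cone on the right and the pocket at the far side, so its x axis is roughly world x. Next I refine both with colour masks.

```bash
cat >> h.py <<'E'
def ray(d,uv,z,T=None):
    T=d['T'] if T is None else T
    uv=np.asarray(uv,float).reshape(-1,2)
    r=np.c_[(uv[:,0]-d['cx'])/d['fx'],(uv[:,1]-d['cy'])/d['fy'],np.ones(len(uv))]@T[:3,:3].T
    return T[:3,3]+r*((z-T[2,3])/r[:,2])[:,None]
def plate(d,seed,z,T=None,thr=150):
    h=cv2.cvtColor(d['image'],cv2.COLOR_RGB2HSV)
    m=((h[...,1]<45)&(h[...,2]>thr)).astype(np.uint8)
    cs,_=cv2.findContours(m,0,cv2.CHAIN_APPROX_NONE)
    c=[c for c in cs if cv2.pointPolygonTest(c,seed,False)>=0][0]
    p=ray(d,c,z,T)[:,:2].astype(np.float32)*1000
    r=cv2.minAreaRect(p);return np.round(r[0],1),np.round(r[1],1),round(r[2],2)
def wT(d):
    from scipy.spatial.transform import Rotation as R
    E=np.eye(4);E[:3,:3]=R.from_quat(d['obs']['eef_rot']).as_matrix();E[:3,3]=d['obs']['eef_pos'];return E@d['hand_eye']
E
python3 - <<'E'
from h import *
a=shot('scene');b=shot('top');w=shot('wrist')
print('stage',plate(b,(333,238),.024),plate(a,(310,287),.024))
print('base',plate(b,(217,257),.036),plate(a,(200,232),.036))
print(w['hand_eye'].round(3),w['fx'],w['cx'],w['cy'])
for k,(u,v) in dict(groove=(180+(527-400)*76/400,228+(488-300)*57/300),cone=(180+(658-400)*76/400,228+(492-300)*57/300)).items(): print(k,ray(b,(u,v),.036))
print('bar top mid',ray(b,(310+(600-400)*72/400,212+146*54/300),.062))
E
```

```text
stage (array([490.3, -87.6]), array([83.8, 96.9]), 1.42) (array([487.3, -88.1]), array([82.9, 95.7]), 4.66)
base (array([427.3, 276. ]), array([168.3, 102.4]), 89.37) (array([424.9, 275.2]), array([167.9, 103. ]), 89.5)
[[-0.    -0.963 -0.271  0.07 ]
 [ 1.    -0.     0.001  0.001]
 [-0.001 -0.271  0.963 -0.145]
 [ 0.     0.     0.     1.   ]] 311.57938349195183 283.7117935687588 203.8505198370695
groove [[0.40464042 0.30982768 0.036     ]]
cone [[0.40415776 0.24008736 0.036     ]]
bar top mid [[ 0.48268831 -0.08482891  0.062     ]]
```

jog_arm(commands=[0, 0, 3.5, 5.1, -6, 0, 88, 0, 0, 3.5, 5.1, -6, 0, 88, 0, 0, 3.5, 5.1, -6, 0, 88, 0, 0, 3.5, 5.1, -6, 0, 88, 0, 0, 3.5, 5.1, -6, 0, 88, 0, 0, 3.5, 5.1, -6, 0, 88, 0, 0, 3.5, 5.1, -6, 0, 88, 0, 0, 3.5, 5.1, -6, 0, 88, 0, 0, 3.5, 5.1, -6, 0, 88, 0, 0, 3.5, 5.1, -6, 0, 88, 0, 0, 3.5, 5.1, -6, 0, 88, 0, 0, 3.5, 5.1, -6, 0, 88])

```text
time_s: 1.25
eef_pos: [0.3994, 0.2747, 0.2388]
eef_rot: [-0.002, 1.0, 0.0, -0.0]
contact_force: [-0.6, -0.1, 0.8]
gripper_width: 1.0
```

```bash
python3 - <<'E'
from h import *
w=shot('wrist','w1');T=wT(w);print(w['obs']['eef_pos'],w['obs']['eef_rot'],w['obs']['contact_force'])
W=cv2.cvtColor(w['image'],cv2.COLOR_RGB2GRAY)
# project base centre for seed
p=np.linalg.inv(T)@np.array([.40,.275,.036,1]);u,v=w['fx']*p[0]/p[2]+w['cx'],w['fy']*p[1]/p[2]+w['cy'];print(u,v)
try: print(plate(w,(float(u),float(v)),.036,T))
except Exception as e: print(e)
np.savez('w1.npz',T=T,im=w['image'],fx=w['fx'],fy=w['fy'],cx=w['cx'],cy=w['cy'])
E
```

```text
[0.3994269  0.27465142 0.23875674] [-1.61606874e-03  9.99998684e-01  8.31015999e-05 -1.16331810e-04] [-0.5508012  -0.10293398  0.78451316]
283.11842930218654 180.35965579938295
(array([426.6, 229.9]), array([155.9, 261.7]), 0.14)
```

View pics/w1.png

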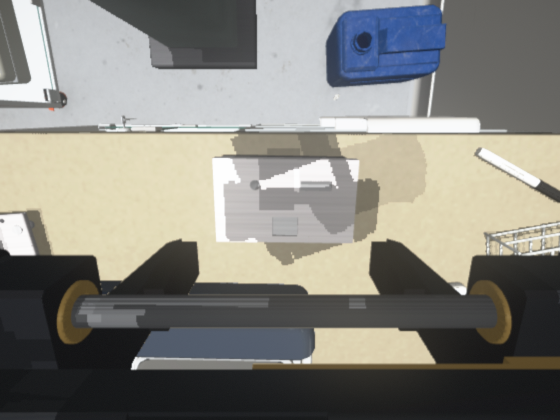

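The wrist view shows the base plate at (214–358, 157–242), with the cone at (256,185), the groove around (310,185) and the pocket at (285,227). Now I measure these.

```bash
python3 - <<'E'
from h import *
c=np.load('w1.npz');T=c['T'];d={k:float(c[k]) for k in('fx','fy','cx','cy')}
g=cv2.cvtColor(c['im'],cv2.COLOR_RGB2GRAY)
for n,uv in dict(cone=(256,185),groove=(310,185),pock=(285,227),c1=(214,157),c2=(358,158),c3=(357,242),c4=(218,242)).items():print(n,ray(d,uv,.036,T).round(4))
cv2.imwrite('pics/w1c.png',cv2.resize(c['im'][145:255,205:370,::-1],(800,533),interpolation=cv2.INTER_CUBIC))
E
```

```text
cone [[0.4055 0.2441 0.036 ]]
groove [[0.4053 0.3057 0.036 ]]
pock [[0.4562 0.2774 0.036 ]]
c1 [[0.3738 0.198  0.036 ]]
c2 [[0.3744 0.3584 0.036 ]]
c3 [[0.4751 0.364  0.036 ]]
c4 [[0.4756 0.197  0.036 ]]
```

View pics/w1c.png

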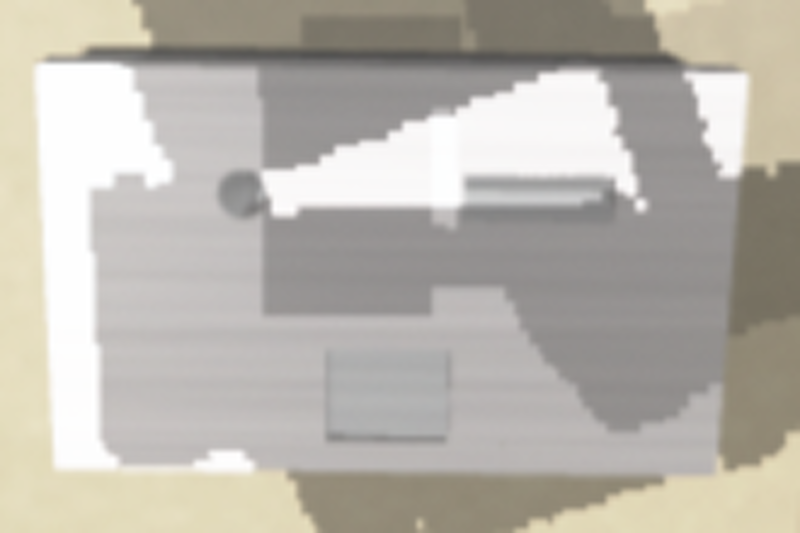

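jog_arm(commands=[0, 0, 0.5, 2.1, -9.1, 0, 88, 0, 0, 0.5, 2.1, -9.1, 0, 88, 0, 0, 0.5, 2.1, -9.1, 0, 88, 0, 0, 0.5, 2.1, -9.1, 0, 88, 0, 0, 0.5, 2.1, -9.1, 0, 88, 0, 0, 0.5, 2.1, -9.1, 0, 88, 0, 0, 0.5, 2.1, -9.1, 0, 88, 0, 0, 0.5, 2.1, -9.1, 0, 88, 0, 0, 0.5, 2.1, -9.1, 0, 88, 0, 0, 0.5, 2.1, -9.1, 0, 88, 0, 0, 0.5, 2.1, -9.1, 0, 88, 0, 0, 0.5, 2.1, -9.1, 0, 88])

```text
time_s: 2.3
eef_pos: [0.4841, -0.089, 0.2387]
eef_rot: [-0.028, 1.0, 0.0, -0.0]
contact_force: [-0.5, 0.7, 0.5]
gripper_width: 0.998
```

Refined crop positions are cone (254.5,184.8), groove (316,184.8) and pocket (284.8,226.5). That puts the seat origin at about (0.4055, 0.277) with yaw about -0.5°. Now the stage top.

```bash
python3 - <<'E'
from h import *
w=shot('wrist','w2');T=wT(w);P=cloud(w,T)
print(w['obs']['eef_pos'],w['obs']['eef_rot'])
np.savez('w2.npz',T=T,im=w['image'],P=P)
x,y,z=P[...,0],P[...,1],P[...,2]
n=(abs(x-.487)<.08)&(abs(y+.088)<.08)
for lo,hi in((.018,.030),(.055,.068)):
    m=(n&(z>lo)&(z<hi)).astype(np.uint8)
    q=P[m>0][:,:2].astype(np.float32)*1000
    if len(q)>20: print(lo,len(q),cv2.minAreaRect(q),np.percentile(q,[1,50,99],axis=0).round(1))
g=cv2.cvtColor(w['image'],cv2.COLOR_RGB2GRAY)
# bar: dark, on plate; ray at z=.062
m=((g<80)&(z>.045)&(z<.075)&n).astype(np.uint8);vv,uu=np.nonzero(m);q=ray(w,np.c_[uu,vv],.062,T)[:,:2].astype(np.float32)*1000
print('bar',cv2.minAreaRect(q),uu.min(),uu.max(),vv.min(),vv.max())
cv2.imwrite('pics/w2c.png',cv2.resize(w['image'][140:300,180:390,::-1],(788,600),interpolation=cv2.INTER_CUBIC))
E
```

```text
[ 0.48406817 -0.088985    0.23865375] [-2.76214885e-02  9.99618401e-01  2.66955813e-04 -1.83409163e-04]
0.018 4709 ((507.68292236328125, -71.12773132324219), (122.8966064453125, 120.98295593261719), 4.737530708312988) [[ 446.7 -132.9]
 [ 486.1  -84.7]
 [ 536.1  -32.5]]
0.055 874 ((510.3221435546875, -62.963478088378906), (115.76298522949219, 43.032466888427734), 44.078163146972656) [[460.  -95.1]
 [489.9 -84.7]
 [561.2 -10.7]]
bar ((512.3526611328125, -61.8262939453125), (121.50865936279297, 45.87396240234375), 43.96419906616211) 279 355 160 263
```

View pics/w2c.png

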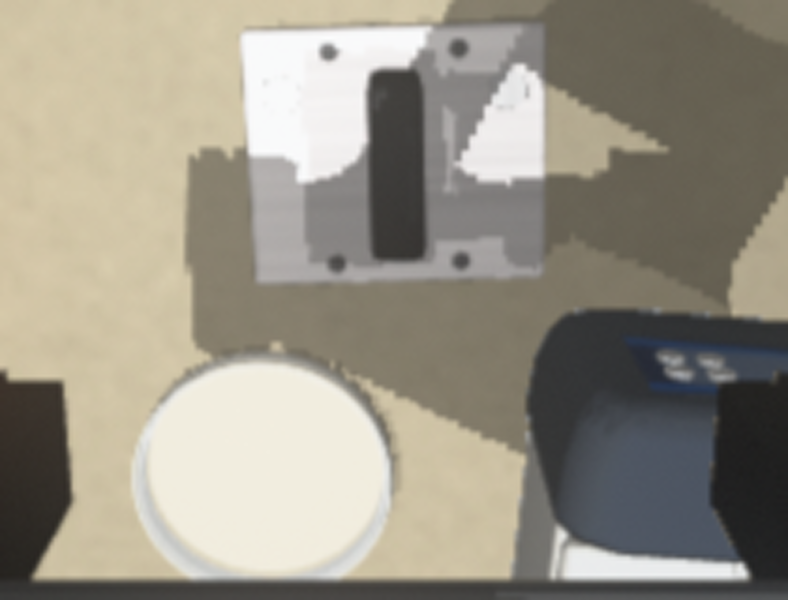

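The crop shows the two foot marks at (282,95) and (515,92) on the robot side, the bar top centre at about (397,165) and four screws. The orientation is as assumed.

```bash
python3 - <<'E'
from h import *
c=np.load('w2.npz');T=c['T'];d=dict(fx=311.579,fy=311.579,cx=283.712,cy=203.851)
f=lambda p,z:(ray(d,np.array(p)/[3.752,3.75]+[180,140],z,T)[:,:2]*1000).round(1)
co=f([(242,32),(543,22),(543,274),(258,283)],.024);sc=f([(328,52),(458,48),(461,261),(336,263)],.024);mk=f([(282,95),(515,92)],.024)
ba=f([(370,70),(418,68),(425,260),(374,260)],.062)
for n,q in(('plate',co),('screw',sc),('bar',ba)):
    a=(q[3]+q[2]-q[0]-q[1]);b=(q[1]+q[2]-q[0]-q[3])
    print(n,q.mean(0),'x-dir',np.degrees(np.arctan2(a[1],a[0])).round(2),'y-dir-90',np.degrees(np.arctan2(b[1],b[0])).round(2)-90,np.hypot(*a)/2,np.hypot(*b)/2)
print('marks',mk)
E
```

```text
plate [488.525 -85.3  ] x-dir 5.07 y-dir-90 5.030000000000001 80.36424889215348 91.8534294406039
screw [489.2  -85.45] x-dir 4.74 y-dir-90 4.439999999999998 67.83155607827376 40.020244876812036
bar [483.575 -85.8  ] x-dir 4.92 y-dir-90 4.319999999999993 54.851731969008945 13.939601859450654
marks [[ 471.1 -121.7]
 [ 466.2  -49.9]]
```

```bash
python3 - <<'E'
from h import *
for k in('c1.npz','w2.npz'):
    c=np.load(k)
    for n in('P','pt','ps'):
        if n in c.files:
            P=c[n].reshape(-1,3);m=(P[:,2]>.07)&(P[:,2]<.115)&(P[:,1]>-.09)&(P[:,1]<.28)&(P[:,0]>.45)&(P[:,0]<.62);q=P[m];print(n,m.sum(),np.percentile(q[:,0],[1,5,20]).round(3),np.percentile(q[:,1],[1,5,95,99]).round(3))
            m=(P[:,2]>.3)&(P[:,2]<.44)&(P[:,0]>.45)&(P[:,0]<.8)&(abs(P[:,1]-.2)<.2);q=P[m];print('tower',len(q),np.percentile(q[:,0],[1,5]).round(3) if len(q) else'',np.percentile(q[:,1],[1,99]).round(3)if len(q) else'')
E
```

```text
pt 2819 [0.536 0.539 0.546] [-0.033 -0.023  0.259  0.276]
tower 1488 [0.579 0.58 ] [0.113 0.276]
ps 3335 [0.535 0.537 0.541] [-0.039 -0.034  0.256  0.275]
tower 5858 [0.579 0.58 ] [0.111 0.268]
P 5056 [0.535 0.536 0.538] [-0.038 -0.035  0.151  0.195]
tower 0
```

jog_arm(commands=[0, 0, 0.25, 0.03, 0.07, -1, 88, 0, 0, 0.25, 0.03, 0.07, -2, 88, 0, 0, 0.25, 0.03, 0.07, -2.6, 88, 0, 0, 0.25, 0.03, 0.07, -2.6, 88])

```text
time_s: 2.68
eef_pos: [0.4832, -0.0848, 0.131]
eef_rot: [-0.041, 0.999, 0.002, -0.004]
contact_force: [-0.5, -1.2, 0.6]
gripper_width: 1.003
```

jog_arm(commands=[0, 0, 0, 0.04, -0.01, -1, 88, 0, 0, 0, 0.04, -0.01, -2, 88, 0, 0, 0, 0.04, -0.01, -2.5, 88, 0, 0, 0, 0.04, -0.01, -2.5, 88, 0, 0, 0, 0.04, -0.01, -2.5, 0, 0, 0, 0, 0.04, -0.01, -2.5, 0, 0, 0, 0, 0.04, -0.01, -2.5, 0, 0, 0, 0, 0.04, -0.01, -2.5, 0, 0, 0, 0, 0.04, -0.01, -2.5, 0, 0, 0, 0, 0.04, -0.01, -2.5, 0, 0, 0, 0, 0.04, -0.01, -2.5, 0, 0, 0, 0, 0.04, -0.01, -2.5, 0], force=30)

```text
time_s: 3.68
eef_pos: [0.487, -0.0879, 0.0349]
eef_rot: [-0.04, 0.999, -0.0, 0.0]
contact_force: [-0.2, 0.9, -0.4]
gripper_width: 0.422
```

jog_arm(commands=[0, 0, 0, 0, 0, 0, 0, 0, 0, 0, 0, 0, 0, 0, 0, 0, 0, 0, 0, 0, 0, 0, 0, 0, 0, 0, 0, 0, 0, 0, 0, 0, 0, 0, 0, 0, 0, 0, 0, 0, 0, 0, 0, 0, 0, 0, 0, 0, 0, 0, 0, 0, 0, 0, 0, 0], force=40)

```text
time_s: 4.35
eef_pos: [0.487, -0.0879, 0.0347]
eef_rot: [-0.04, 0.999, -0.0, -0.0]
contact_force: [-0.7, -0.6, 0.5]
gripper_width: 0.181
```

jog_arm(commands=[0, 0, 0, 0, 0, 0.7, 0, 0, 0, 0, 0, 0, 1.4, 0, 0, 0, 0, 0, 0, 2.1, 0, 0, 0, 0, 0, 0, 2.1, 0, 0, 0, 0, 0, 0, 2.1, 0, 0, 0, -0.3, -0.5, 0.6, 2.1, 0, 0, 0, -0.6, -1, 1.4, 2.1, 0, 0, 0, -0.85, -1.59, 2.2, 2.1, 0, 0, 0, -0.85, -1.59, 3, 2.1, 0, 0, 0, -0.85, -1.59, 3.8, 2.1, 0, 0, 0, -0.85, -1.59, 4.6, 2.1, 0, 0, 0, -0.85, -1.59, 5.4, 2.1, 0])

```text
time_s: 5.35
eef_pos: [0.422, 0.1297, 0.117]
eef_rot: [0.004, 1.0, -0.0, -0.002]
contact_force: [0.6, 0.4, -5.3]
gripper_width: 0.177
```

jog_arm(commands=[0, 0, 0, 0, 0.8, 0, 0, 0, 0, 0, 0, 1.6, 0, 0, 0, 0, 0, 0, 2.4, 0, 0, 0, 0, 0, 0, 3, 0, 0, 0, 0, 0, 0, 3.4, 0, 0, 0, 0, 0, 0, 3.7, 0, 0, 0, 0, 0, 0, 3.7, 0, 0, 0, 0, 0, 0, 3.7, 0, 0, 0, 0, 0, 0, 3.7, 0, 0])

```text
time_s: 6.1
eef_pos: [0.4232, 0.2753, 0.118]
eef_rot: [0.005, 1.0, -0.0, -0.001]
contact_force: [0.4, 0.1, -3.4]
gripper_width: 0.181
```

```bash
python3 - <<'E'
from h import *
a=[manip.get_obs()]
for i in range(3): w=shot('wrist','w3' if i==0 else None);a.append(w['obs'])
s=shot('scene','s3')
print(np.mean([o['contact_force'] for o in a],0),a[-1]['eef_pos'],a[-1]['eef_rot'])
cv2.imwrite('pics/s3c.png',np.vstack([cv2.resize(s['image'][175:275,130:270,::-1],(560,400)),]))
E
```

```text
[ 0.40529067  0.03524164 -3.91997121] [0.42343721 0.27524898 0.11847561] [ 4.99465296e-03  9.99987455e-01 -1.95279161e-04 -3.24967887e-04]
```

View pics/w3.png

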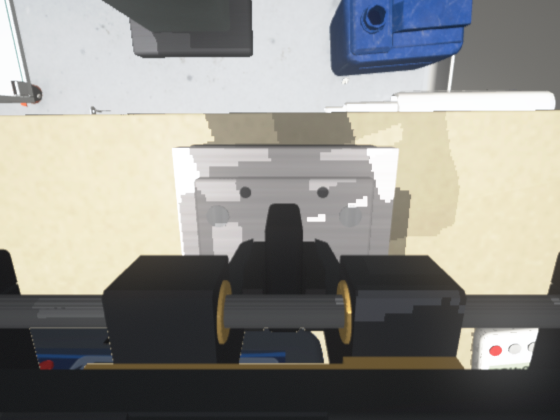

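The wrist view shows the stage in the grip, with its near edge at (197–372, 178) and marks at (217,215) and (350,215). Below it is the base plate, with its near edge at (174–397, 147). I compare the two in the same view.

```bash
python3 - <<'E'
from h import *
w=shot('wrist');T=wT(w)
im=w['image'];g=cv2.cvtColor(im,cv2.COLOR_RGB2GRAY).astype(float)
h=cv2.cvtColor(im,cv2.COLOR_RGB2HSV)
# base plate left/right edges via saturation step, several rows
for v in (155,165,175,190,205):
    s=h[v,:,1].astype(int); row=np.nonzero(s<40)[0]; row=row[(row>150)&(row<420)]
    l,r=ray(w,[(row.min()-.5,v),(row.max()+.5,v)],.036,T); print(v,row.min(),row.max(),l.round(4),r.round(4),((l+r)/2).round(4))
zs=.1185-.0347+.024
for n,uv,z in(('basecorn',[(174,147),(397,148)],.036),('stagecorn',[(197,178),(372,178)],zs),('marks',[(217,215),(350,215)],zs),('screws',[(245,192),(322,192)],zs)):
    q=ray(w,uv,z,T);print(n,q.round(4).tolist(),q.mean(0).round(4))
cv2.imwrite('pics/w3c.png',cv2.resize(im[135:235,165:405,::-1],(792,330),interpolation=cv2.INTER_CUBIC))
E
```

```text
155 151 398 [0.3801 0.1798 0.036 ] [0.3819 0.3603 0.036 ] [0.381  0.2701 0.036 ]
165 151 397 [0.3874 0.1789 0.036 ] [0.3892 0.3602 0.036 ] [0.3883 0.2696 0.036 ]
175 151 396 [0.3948 0.1779 0.036 ] [0.3967 0.3602 0.036 ] [0.3957 0.269  0.036 ]
190 151 395 [0.4062 0.1765 0.036 ] [0.4081 0.3604 0.036 ] [0.4071 0.2685 0.036 ]
205 151 392 [0.4179 0.175  0.036 ] [0.4198 0.3592 0.036 ] [0.4188 0.2671 0.036 ]
basecorn [[0.3745, 0.1975, 0.036], [0.3769, 0.3588, 0.036]] [0.3757 0.2781 0.036 ]
stagecorn [[0.3837, 0.2325, 0.1078], [0.3846, 0.3216, 0.1078]] [0.3841 0.277  0.1078]
marks [[0.4035, 0.2413, 0.1078], [0.4042, 0.3113, 0.1078]] [0.4039 0.2763 0.1078]
screws [[0.3912, 0.2566, 0.1078], [0.3916, 0.2963, 0.1078]] [0.3914 0.2764 0.1078]
```

View pics/w3c.png

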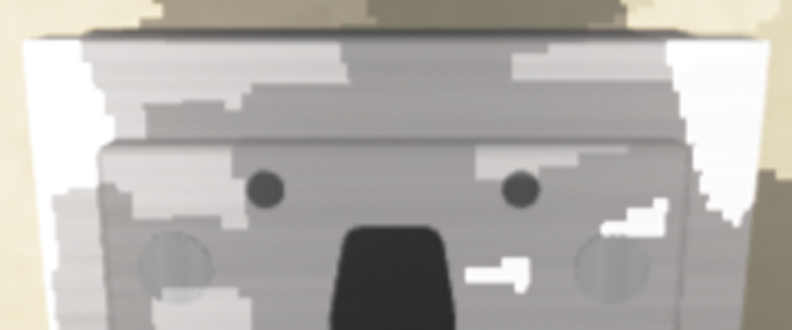

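jog_arm(commands=[0, 0, 0, 0.02, 0.025, -0.4, 0, 0, 0, 0, 0.02, 0.025, -0.8, 0, 0, 0, 0, 0.02, 0.025, -1, 0, 0, 0, 0, 0.02, 0.025, -1.1, 0, 0, 0, 0, 0.02, 0.025, -1.1, 0, 0, 0, 0, 0.02, 0.025, -1.1, 0, 0, 0, 0, 0.02, 0.025, -1.1, 0])

```text
time_s: 6.93
eef_pos: [0.4246, 0.2773, 0.0755]
eef_rot: [0.004, 1.0, 0.0, 0.001]
contact_force: [0.8, -0.1, -3.8]
gripper_width: 0.175
```

jog_arm(commands=[0, 0, 0, 0, 0, -0.01, 0, 0, 0, 0, 0, 0, -0.02, 0, 0, 0, 0, 0, 0, -0.03, 0, 0, 0, 0, 0, 0, -0.04, 0, 0, 0, 0, 0, 0, -0.05, 0, 0, 0, 0, 0, 0, -0.06, 0, 0, 0, 0, 0, 0, -0.06, 0])

```text
time_s: 7.52
eef_pos: [0.4242, 0.2772, 0.0723]
eef_rot: [0.004, 1.0, -0.0, -0.0]
contact_force: [-0.2, 0.1, -4.5]
gripper_width: 0.175
```

jog_arm(commands=[0, 0, 0, 0, 0, -0.01, 0, 0, 0, 0, 0, 0, -0.02, 0, 0, 0, 0, 0, 0, -0.03, 0, 0, 0, 0, 0, 0, -0.04, 0, 0, 0, 0, 0, 0, -0.05, 0, 0, 0, 0, 0, 0, -0.05, 0])

```text
time_s: 8.02
eef_pos: [0.4242, 0.2772, 0.0703]
eef_rot: [0.004, 1.0, -0.0, -0.0]
contact_force: [-0.1, 0.1, -3.6]
gripper_width: 0.173
```

jog_arm(commands=[0, 0, 0, 0, 0, -0.01, 0, 0, 0, 0, 0, 0, -0.02, 0, 0, 0, 0, 0, 0, -0.03, 0, 0, 0, 0, 0, 0, -0.04, 0, 0, 0, 0, 0, 0, -0.04, 0, 0, 0, 0, 0, 0, -0.04, 0])

```text
time_s: 8.52
eef_pos: [0.4242, 0.2772, 0.0687]
eef_rot: [0.004, 1.0, -0.0, -0.0]
contact_force: [0.7, 1.4, -4.3]
gripper_width: 0.18
```

jog_arm(commands=[0, 0, 0, 0, 0, -0.01, 0, 0, 0, 0, 0, 0, -0.02, 0, 0, 0, 0, 0, 0, -0.02, 0, 0, 0, 0, 0, 0, -0.02, 0])

```text
time_s: 8.85
eef_pos: [0.4243, 0.2772, 0.068]
eef_rot: [0.004, 1.0, -0.0, 0.0]
contact_force: [0.3, 0.1, -3.5]
gripper_width: 0.175
```

```bash
python3 - <<'E'
from h import *
a=[]
for i in range(4): shot('top');a.append(manip.get_obs())
print(np.mean([o['contact_force'] for o in a],0),np.std([o['contact_force'] for o in a],0),a[-1]['eef_pos'],a[-1]['eef_rot'],np.mean([o['ft_torque'] for o in a],0))
E
```

```text
[ 0.32946422  0.26177867 -3.75998316] [0.64396645 0.44751274 0.27575607] [0.42425582 0.27718223 0.06795466] [ 4.37447964e-03  9.99990431e-01 -7.20138982e-06  3.15137498e-05] [-0.01039416 -0.02330853 -0.00935282]
```

jog_arm(commands=[0, 0, 0, 0, 0, -0.01, 0, 0, 0, 0, 0, 0, -0.02, 0, 0, 0, 0, 0, 0, -0.02, 0, 0, 0, 0, 0, 0, -0.02, 0])

```text
time_s: 9.38
eef_pos: [0.4244, 0.2772, 0.0674]
eef_rot: [0.004, 1.0, 0.0, 0.0]
contact_force: [0.6, -2.5, 1.3]
gripper_width: 0.177
```

jog_arm(commands=[0, 0, 0, 0, 0, -0.01, 0, 0, 0, 0, 0, 0, -0.02, 0, 0, 0, 0, 0, 0, -0.02, 0, 0, 0, 0, 0, 0, -0.02, 0])

```text
time_s: 9.72
eef_pos: [0.4245, 0.2772, 0.0672]
eef_rot: [0.004, 1.0, 0.0, 0.001]
contact_force: [-1.6, -2.9, 8.8]
gripper_width: 0.18
```

jog_arm(commands=[0, 0, 0, -0.005, -0.01, 0, 0, 0, 0, 0, -0.005, -0.01, 0, 0, 0, 0, 0, -0.005, -0.01, 0, 0, 0, 0, 0, -0.005, -0.01, 0, 0])

```text
time_s: 10.05
eef_pos: [0.4245, 0.2771, 0.0672]
eef_rot: [0.004, 1.0, 0.0, 0.001]
contact_force: [-0.7, -0.9, 7.3]
gripper_width: 0.174
```

```bash
python3 - <<'E'
from h import *
a=[]
for i in range(4): s=shot('scene','s4');a.append(manip.get_obs())
print(np.mean([o['contact_force'] for o in a],0),a[-1]['eef_pos'],a[-1]['eef_rot'],np.mean([o['ft_torque'] for o in a],0),a[-1]['time_s'])
E
```

```text
[-0.19391034  0.1331005   7.65374237] [0.42451863 0.27713408 0.06718277] [4.37891585e-03 9.99989876e-01 4.66912960e-04 9.24283266e-04] [-0.03592435  0.19646814  0.00223285] 10.25
```

jog_arm(commands=[0, 0, 0, 0, 0, 0.01, 0, 0, 0, 0, 0, 0, 0.015, 0, 0, 0, 0, 0, 0, 0.015, 26, 0, 0, 0, 0, 0, 0.015, 26, 0, 0, 0, 0, 0, 0.015, 36, 0, 0, 0, 0, 0, 0.015, 46, 0, 0, 0, 0, 0, 0.015, 46, 0, 0, 0, 0, 0, 0.015, 46])

```text
time_s: 10.92
eef_pos: [0.4239, 0.2768, 0.0669]
eef_rot: [0.004, 1.0, -0.0, -0.0]
contact_force: [-0.3, 0.4, -0.1]
gripper_width: 0.524
```

jog_arm(commands=[0, 0, 0, 0, 0, 0.1, 46, 0, 0, 0, 0, 0, 0.5, 46, 0, 0, 0, 0, 0, 1.2, 46, 0, 0, 0, 0, 0, 2, 46, 0, 0, 0, 0, 0, 2.8, 46, 0, 0, 0, 0, 0, 3.4, 46, 0, 0, 0, 0, 0, 3.4, 46, 0, 0, 0, 0, 0, 3.4, 46])

```text
time_s: 11.58
eef_pos: [0.4242, 0.2769, 0.2039]
eef_rot: [0.004, 1.0, 0.0, 0.001]
contact_force: [-0.1, 0.7, -0.9]
gripper_width: 0.521
```

```bash
python3 - <<'E'
from h import *
w=shot('wrist','w5');T=wT(w);s=shot('scene');t=shot('top')
print(w['obs']['eef_pos'],w['obs']['contact_force'],w['obs']['gripper_width'])
for n,d,TT in(('w',w,T),('s',s,s['T']),('t',t,t['T'])):
    P=cloud(d,TT);x,y,z=P[...,0],P[...,1],P[...,2]
    # stage plate top: two side bands clear of bar
    m=(x>.392)&(x<.46)&(abs(y-.277)<.042)&(abs(y-.277)>.014)&(z>.045)&(z<.068)
    q=P[m];A=np.c_[q[:,0]-.4255,q[:,1]-.277,np.ones(len(q))];c=np.linalg.lstsq(A,q[:,2],rcond=None)[0]
    b=(x>.380)&(x<.47)&(abs(y-.277)>.055)&(abs(y-.277)<.075)&(abs(z-.036)<.01)
    print(n,len(q),'slopes',c[:2].round(4),'z stage',c[2].round(4),'z base',np.median(P[b][:,2]).round(4) if b.any() else None)
cv2.imwrite('pics/fin.png',np.hstack([cv2.resize(w['image'][120:260,150:420,::-1],(400,300)),cv2.resize(s['image'][180:270,145:265,::-1],(400,300))]))
E
```

```text
[0.42417714 0.27687283 0.20393906] [-0.08919413  0.71130955 -0.90843629] 0.5209860036997889
w 3901 slopes [-0.005   0.0026] z stage 0.0556 z base 0.0352
s 333 slopes [ 0.0027 -0.0018] z stage 0.0583 z base 0.038
t 98 slopes [-0.0049  0.0102] z stage 0.057 z base 0.0371
```

View pics/fin.png

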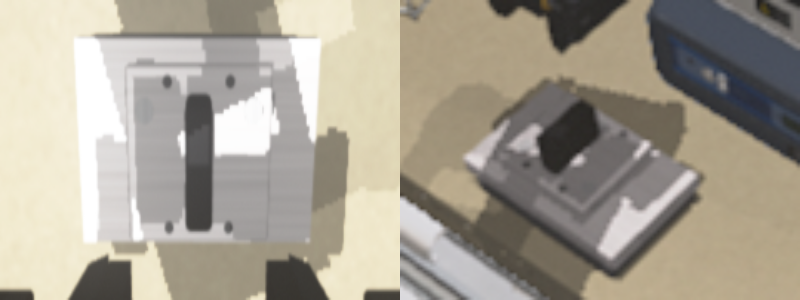

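The stage plate sits 20.0–20.4 mm above the base plate in all three cameras. Home would be 20.6 mm and feet on the top face would be 24 mm. It is level and released, so I hand in.

```bash
python3 -c "
from plant import manip
print(manip.job_done(), manip.get_obs()['time_s'])"
```

```text
the job is handed in; nothing more can be done
the job is handed in; nothing more can be done
```

The stage top is seated on the kinematic base with all three feet apparently home, and the job was handed in at about 12 s of the 64 s. No verdict was reported.

- **Finding the seats:** I gripped the stage top by its bar and aimed it using the cone, groove and plate edges in the wrist camera. I then lowered it in steps of up to 0.4 mm. The feet dropped straight into the seats about 3.5 mm below top-face level, so no sliding search was needed.
- **Pressing:** At the seat I pressed with about 11 to 13 N, counting its weight of about 4 N. The side force fell to almost zero after a 0.4 mm correction. I then let go and moved the gripper clear.
- **Last checks:** All three cameras put the stage plate 19.9 to 20.4 mm above the base plate, where home is 20.6 mm and unseated is 24 mm. The tilt fit was under 0.006 rad in the wrist and scene cameras. The top camera's sparse 98-point fit disagreed, at about 0.011 rad, which is still within the 0.02 rad limit.
- **Bystanders:** I took no final measurement of the petri dish, timer or tape. The arm kept clear of them.

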